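# Load a plate blank upright in the laser-marking nest and start the cycle

### The job

Take the aluminium plate blank from its pedestal and lay it on the sloping rest, blue end uppermost and its lower end down against the orange lip, and let go of it there. From there take it again and stand it upright in the slot of the marking nest, blue end up and fully home, let go, and press the green start button fully down and release it. Set the blank down without dropping it, and leave the bottle, the brass gauge and the screwdriver where they are.

Things in the scene. Friction and masses are not known exactly. Their poses are not given: they have to be found in the camera images.
- blank: Loose flat aluminium plate, 120 x 60 x 10 mm, 0.15 to 0.25 kg. Origin at its centre; x along the 120 mm length towards the end with a blue band (22 mm wide), y along the 60 mm width, z across the 10 mm thickness. It starts flat (z up) on the pedestal, centre within 15 mm of the pedestal's axis and 45 mm above the table, its x towards world +y give or take 60 degrees.
- pedestal: Fixed round pedestal: foot 84 mm across and 10 mm high, above it an aluminium column 44 mm across up to 40 mm height; the blank lies on top, overhanging all round. Origin at the centre of its underside on the table.
- rest: Fixed rest, origin under its base plate (70 x 110 x 12 mm). White deck 40 mm wide (x), 72 long, 8 thick, rises to its +y at 55 degrees, face to -y and up; at its foot (y -30, z 30 mm) an orange lip stands 14 mm out square to the face. Fingers on the blank's long edges pass beside the narrower deck; the lying blank's upper 48 mm stick out free, front and back. Thin post below.
- rest_seat (a point): Where the blank's centre is when it lies fully home on the rest: 60 mm up the slope from the lip, 5 mm off the face, central in width. Axes as rest.
- nest: Fixed nest, origin under its base (140 x 80 x 12 mm), z up. Grey block 120 (x) x 56 (y) mm, top at 72 mm height, with a slot 64 mm (x) x 14 mm (y), 40 mm deep, mouth chamfered 4 mm. At each end of the slot (x = +-46 mm) a steel guide post, 10 mm thick, rises to 137 mm height: here the blank cannot be held by its long edges, only by its flat faces.
- nest_seat (a point): Where the blank's centre is when it stands fully home in the slot (its length upright, width along the nest's x): 92 mm above the table, on the slot's centre. Axes as nest. The blank's top edge is then at 152 mm height.
- start (a joint): Travel of the green start button in m: 0 up, 0.006 fully down; a spring returns it; fully down takes 5 N.
- start_top (a point): Centre of the top face of the green start button (34 mm across, pressed straight down), on a fixed yellow box 80 x 80 x 45 mm.
- bottle: Bystander: loose closed bottle, 60 mm across, 150 mm tall, red cap. Origin at the centre of its underside.
- gauge: Bystander: loose brass gauge, foot 60 mm across and 22 mm high, tapering to a 32 mm wide neck, 60 mm tall in all. Origin at the centre of its underside.
- driver: Bystander: loose screwdriver lying on the table beyond the start box, about 200 mm long along its own x, handle to -x.
Not all that is in view belongs to the job. Of the things that look like the part that bears start, take the one that is nearest to the robot's base at the start.

How it is judged:
By the outcome, as a careful person would: the job done as asked, in the order asked, and still so for the second after the job is handed in, with the robot touching nothing.
It also fails if it takes over 64 s, if anything falls off the work surface, if the arm or the gripper's body presses on something with over 40 N, if the wrist force passes 120 N, or if a joint passes its speed limit or range.

### The arm

A 6-joint arm with a two-finger parallel gripper is mounted at the origin on the work surface. World frame = base frame: x ahead of the robot, y to its left, z up, the work surface at z = 0. Lengths are in mm, angles in degrees, forces in N, time in s.
With the tool pointing down it reaches from about 300 to 850 mm from the base axis. Payload 4.2 kg.
Tool frame: the origin (TCP) lies midway between the tips of the shut fingers; the grasp point (between the pads) lies 19 mm behind it; z points along the fingers, y is the line along which they close (so a half turn about z gives the same grasp; the last joint's range is limited). The gripper opens to 91 mm and grips with 3 to 60 N. Pads are 32 mm wide; open, the fingers measure 118 mm over their backs; the gripper's body (76 mm by 178 mm) begins 60 mm behind the grasp point.
Start: joints at [-77.235, 18.312, 89.639, -0, 72.044, -1.146], TCP at [138.245, -558.15, 213.976] pointing down, gripper open.
Joint ranges: [-177.97, 177.97], [-48.28, 115.42], [12.27, 149.76], [-77.06, 257.06], [2.81, 150.46], [-146.56, 146.56]. Speed limits (degrees/s): [147.25, 147.25, 180, 180, 180, 180].

### API

Orientations are given as [roll, pitch, yaw] about the fixed x, y, z axes, in that order (R = Rz(yaw) Ry(pitch) Rx(roll)).
In Python, from workcell import env gives the robot as it stands.
- The arm moves only by the tool send_rows, never from a script. Its argument "steps" is a list that holds one entry, the list of rows, each a list of 5 numbers: the shift along the tool's x, y, z scaled (see below), then the turn about the tool's z scaled (see below), then the opening, from 0 (shut) to 1 (fully open). In form: [[[dx, dy, dz, yaw, fingers], ...]]. A call has 1 to 5 rows; each row shifts and turns the commanded pose from where the row before left it, along the tool's axes as they then stand; what a row does not reach is not made up. The controller multiplies each number of a shift by 0.04 m and each number of a turn by 0.12 rad. A row lasts 1/12 s, in which the tool goes at most 41.7 mm and 7.16 degrees, less where a joint would pass 70% of its speed; a pose out of reach is approached as far as the arm can. A call with a number of a shift or a turn outside -1 to 1 is refused whole. A call with a gripper value outside its range is refused whole. The fingers move at their own pace and stop on an object; "squeeze" is the grip in N (left out, the last holds). Time passes only in rows, so rows that do not move let the fingers close. It gives the time, the measured TCP pose, the force, the opening and the grip force at its end, in the units of the state.
- env.state(): the state, without advancing time (a new reading comes with each control period).
- env.grab_frame(name): name is "scene" or "top" or "wrist"; returns a dict with "pixels" (420x560x3 uint8, red, green, blue), "depth" (420x560 float32, mm along the optical axis (not along the pixel's ray), 0 where there is no reading), "intrinsics" (3x3 intrinsics, pixels), "cam_to_world" (4x4, takes a point from camera to world coordinates). Camera axes: x right, y down, z forward; pixel columns grow to the right and rows downward; lengths in mm; the calibration is good to about 2 mm. A picture is of the moment at which its call begins.
- env.job_done(): hands the job in; it is judged then, once.
The state is a dict: "time_s": time; "qpos": joint angles; "qvel": joint speeds; "effort": joint torques, N m; "ee_pos": TCP position; "ee_rot": TCP orientation; "force": force on the tool from outside, world axes, zero at the start; "torque": the same for the moment, N m; "gripper_width": finger opening in mm; "gripper_force": force on a finger pad.
Only numpy, scipy, OpenCV 4.12 (cv2) and the standard library are available. Lean on these libraries where they do the work, as an engineer would, in place of code of your own. Each camera call takes 0.05 s, during which the arm holds its last target. There are 200 camera calls.

## Working session

There is one attempt and no reset: what is moved stays moved. The work goes in short steps, Python scripts to look and compute and a tool call to move; the robot and the scene stay as the last step left them, time stands still between calls to the robot, and variables do not carry over. Pictures are saved under pics/ and viewed, at most 12 in all, crops included, and the job is handed in when it is done.

Besides the shell and the picture viewer there is one more tool, called after "Request:" by a JSON object that holds its "api" and its "payload". send_rows: Moves the arm, as the interface text tells. Shifts and turns lie within -1 to 1; 1 stands for 0.04 m of shift or 0.12 rad of turn. Its arguments: {"type":"object","properties":{"steps":{"type":"array"},"squeeze":{"type":"number"}},"required":["steps"]}

```bash
mkdir -p pics; cat > h.py <<'E'
import numpy as np, cv2
from workcell import env
def grab(n,save=None):
    f=env.grab_frame(n)
    if save: cv2.imwrite(f'pics/{save}.png',f['pixels'][:,:,::-1])
    return f
def cloud(f):
    d=f['depth'].astype(float);h,w=d.shape
    u,v=np.meshgrid(np.arange(w),np.arange(h))
    K=np.array(f['intrinsics']);T=np.array(f['cam_to_world'])
    P=np.stack([(u-K[0,2])/K[0,0]*d,(v-K[1,2])/K[1,1]*d,d],-1)
    W=P@T[:3,:3].T+T[:3,3]; W[d==0]=np.nan
    return W
E
python3 - <<'E'
from h import *
print(env.state())
a=grab('scene','s0');b=grab('top','t0')
for n,f in(('s',a),('t',b)):
    np.savez(n+'0.npz',**f); print(np.array(f['cam_to_world']).round(2).tolist(),np.array(f['intrinsics']).tolist())
cv2.imwrite('pics/st0.png',np.vstack([b['pixels'][:,:,::-1]]))
E
```

```text
{'time_s': 0.0, 'qpos': array([-7.72372598e+01,  1.83497505e+01,  8.97069794e+01, -1.47039865e-03,
        7.20442745e+01, -1.14845766e+00]), 'qvel': array([-0.04601973,  0.00900966, -0.08849623, -0.03353284,  0.04893359,
       -0.03036771]), 'effort': array([-3.54222087e-03, -4.12455511e+01, -2.31973618e+01,  7.22528505e-02,
        4.58552234e-02, -1.57769723e-04]), 'ee_pos': array([ 138.09413135, -557.63914672,  213.13535793]), 'ee_rot': array([-1.79898988e+02, -6.26732452e-04,  1.39116519e+01]), 'force': array([ 0.34783433, -0.17664993,  0.29368946]), 'torque': array([0.00756839, 0.04106105, 0.03304674]), 'gripper_force': 0.0, 'gripper_width': 91.37039993539123}
[[-0.57, 0.62, -0.54, 1067.24], [0.82, 0.42, -0.38, 263.59], [-0.01, -0.66, -0.75, 731.62], [0.0, 0.0, 0.0, 1.0]] [[393.9741103654097, 0.0, 274.0973170506345], [0.0, 393.9741103654097, 203.98669191021042], [0.0, 0.0, 1.0]]
[[-0.03, -0.99, 0.13, 437.52], [-1.0, 0.03, 0.01, -71.75], [-0.01, -0.13, -0.99, 1417.59], [0.0, 0.0, 0.0, 1.0]] [[512.1813773273086, 0.0, 280.35212464946295], [0.0, 512.1813773273086, 218.16370330207715], [0.0, 0.0, 1.0]]
```

View pics/s0.png

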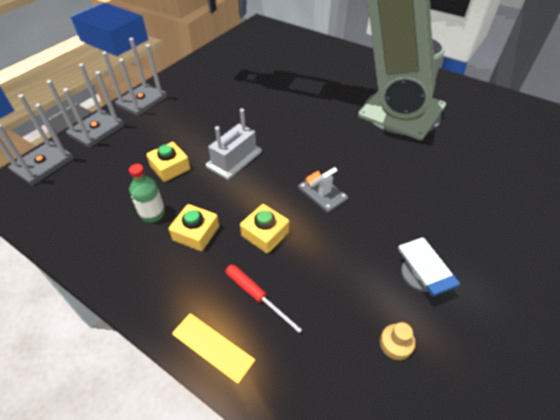

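View pics/t0.png

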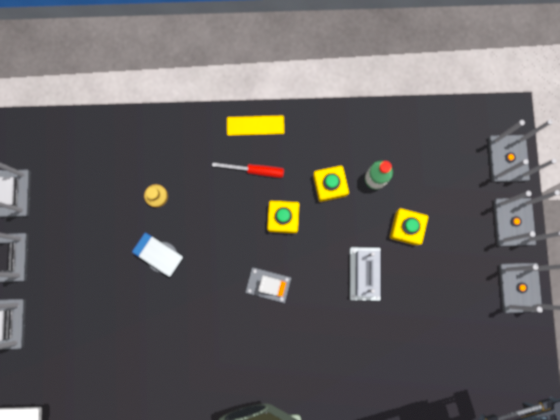

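Top view: the blank is at (158,255) with its blue end to the upper left, and the rest at (269,286) with its orange lip to the right. The nest is at (366,274), and the three button boxes are at (283,217), (332,183) and (410,226). The bottle, gauge and driver are clear of these.

```bash
cat > m.py <<'E'
from h import *
fs=[dict(np.load(n+'0.npz')) for n in 'ts']
C=[cloud(f) for f in fs]; I=[f['pixels'].astype(int) for f in fs]
t=C[0]
for n,(u,v) in dict(blank=(165,258),rest=(269,286),nest=(366,274),b1=(283,217),b2=(332,183),b3=(410,226)).items(): print(n,t[v,u].round(0))
def rect(P,n):
    (c,s,a)=cv2.minAreaRect(P[:,:2].astype(np.float32)); print(n,len(P),np.round(c,1),np.round(s,1),round(a,1),'z',np.nanmedian(P[:,2]).round(1))
for k in (0,1):
    W=C[k];im=I[k];print('cam','ts'[k], 'table z',np.nanmedian(W[200:300,200:260,2]).round(1) if k==0 else '')
    R,G,B=im[...,0],im[...,1],im[...,2]
    def sel(c,r,z0,z1,m=True): return W[(np.hypot(W[...,0]-c[0],W[...,1]-c[1])<r)&(W[...,2]>z0)&(W[...,2]<z1)&m]
    bl=t[258,165]; P=sel(bl,110,44,58); rect(P,'blank')
    P=sel(bl,110,40,58,(B>R+40)); print(' blue',P.mean(0).round(1))
    ne=t[274,366]
    rect(sel(ne,110,66,78),'nest top'); rect(sel(ne,110,5,18),'nest base'); 
    P=sel(ne,110,100,142); rect(P,'posts'); 
    m=P[:,1]>np.median(P[:,1]); 
    P=sel(ne,110,120,142); D=P[:,:2]-P[:,:2].mean(0); ax=np.linalg.svd(D,full_matrices=False)[2][0]; s=D@ax
    for q in (s>0,s<0): print('  post',P[q].mean(0).round(1), P[q][:,:2].min(0).round(1),P[q][:,:2].max(0).round(1))
    re=t[286,269]
    rect(sel(re,90,6,17),'rest base'); 
    P=sel(re,90,25,120,(R>B+70)); print(' lip',P.mean(0).round(1),P.min(0).round(1),P.max(0).round(1)); rect(P,' lip')
    P=sel(re,90,35,120,(R<B+50)); rect(P,' deck'); c=P.mean(0);print(c.round(1),P.min(0).round(1),P.max(0).round(1),np.linalg.svd(P-c,full_matrices=False)[2][2].round(3))
    for (u,v) in ((283,217),(332,183),(410,226)):
        P=sel(t[v,u],60,35,75,(G>R+30)&(G>B+20)); print(' btn',P.mean(0).round(1),P[:,2].max().round(1),np.hypot(*P.mean(0)[:2]).round(0)); rect(P,' btn')
E
python3 m.py
```

```text
blank [524. 247.  50.]
rest [442. -30.  63.]
nest [ 468. -291.   29.]
b1 [623. -71.  67.]
b2 [ 713. -206.   59.]
b3 [ 590. -407.   67.]
cam t table z -0.3
blank 996 [533.8 268.1] [122.4  60.9] 56.0 z 49.8
 blue [562.1 309.5  50. ]
nest top 781 [ 469.3 -290.8] [ 56.3 120. ] 87.1 z 71.4
nest base 471 [ 466.4 -290.4] [211.9 201.3] 16.8 z 10.8
posts 43 [ 470.1 -290. ] [ 8.  99.4] 87.2 z 133.1
  post [ 424.1 -288.   133.7] [ 420.7 -291.7] [ 428.1 -284.3]
  post [ 514.7 -292.8  134.4] [ 510.4 -296.2] [ 519.7 -289.3]
rest base 646 [439.6 -34.8] [148.6 139.8] 10.7 z 11.3
 lip [435.3 -62.   33.8] [415.2 -72.2  26.6] [454.9 -49.8  43.9]
 lip 86 [435.  -62.1] [15.6 39.4] 74.4 z 33.3
 deck 266 [443.9 -31.2] [46.1 39.9] 74.4 z 66.2
[443.9 -30.   65.1] [420.8 -56.3  35.1] [468.3  -4.7  90.4] [-0.221 -0.767  0.602]
 btn [629.4 -71.3  64. ] 73.6 633.0
 btn 156 [630.1 -71.5] [36.5 36.7] 63.9 z 64.8
 btn [ 718.7 -204.5   63.8] 72.2 747.0
 btn 153 [ 720.2 -205.6] [36.6 37.6] 47.9 z 64.7
 btn [ 592.7 -412.2   63.8] 71.4 722.0
 btn 159 [ 593.1 -413.5] [34.3 36. ] 88.2 z 65.3
cam s table z 
blank 1625 [53
[... 202 characters left out ...]
10.8 102. ] 87.1 z 121.2
  post [ 516.  -291.8  131.1] [ 510.5 -298.4] [ 519.8 -288.4]
  post [ 424.2 -286.9  130. ] [ 418.5 -291.6] [ 428.9 -283.4]
rest base 682 [445.2 -25.2] [110.9  71.5] 73.4 z 12.5
 lip [437.7 -60.5  35.1] [414.9 -73.   26.6] [462.  -34.7  68.5]
 lip 92 [443.2 -58.8] [52.4 31.6] 20.9 z 35.1
 deck 225 [445.1 -28.2] [39.2 40. ] 74.5 z 60.8
[452.3 -19.2  61.7] [429.6 -51.9  35.3] [468.7  -5.4  90.5] [-0.585 -0.801  0.125]
 btn [632.8 -71.1  66.1] 69.5 637.0
 btn 155 [631.9 -72.3] [28.6 33.3] 37.1 z 67.2
 btn [ 722. -202.   65.] 70.3 750.0
 btn 176 [ 721.6 -203.7] [28.9 34.9] 41.4 z 66.4
 btn [ 596.  -410.8   64.7] 69.6 724.0
 btn 121 [ 592.9 -424.5] [57.4 28.3] 80.8 z 66.2
```

Request:
{"api": "send_rows", "payload": {"steps": [[[0.3,-0.36,0,0,1],[0.6,-0.73,0,0,1],[0.6,-0.73,0,0,1],[0.6,-0.73,0,0,1],[0.6,-0.73,0,0,1]]], "squeeze": 30}}

```text
time_s: 0.52
ee_pos: [211.7, -403.0, 213.4]
ee_rot: [-179.9, 0.0, 13.9]
force: [0.7, 0.9, 0.2]
gripper_width: 91.4
gripper_force: 0.0
```

Request:
{"api": "send_rows", "payload": {"steps": [[[0.6,-0.73,0,0,1],[0.6,-0.73,0,0,1],[0.6,-0.73,0,0,1],[0.6,-0.73,0,0,1],[0.6,-0.73,0,0,1]]]}}

```text
time_s: 0.93
ee_pos: [293.0, -232.4, 213.8]
ee_rot: [-180.0, -0.0, 13.9]
force: [0.7, 0.0, -0.1]
gripper_width: 91.2
gripper_force: 0.0
```

Request:
{"api": "send_rows", "payload": {"steps": [[[0.6,-0.73,0,0,1],[0.6,-0.73,0,0,1],[0.6,-0.73,0,0,1],[0.6,-0.73,0,0,1],[0.6,-0.73,0,0,1]]]}}

```text
time_s: 1.35
ee_pos: [374.4, -61.8, 213.9]
ee_rot: [180.0, 0.0, 13.9]
force: [0.4, -1.4, 0.2]
gripper_width: 91.5
gripper_force: 0.0
```

Request:
{"api": "send_rows", "payload": {"steps": [[[0.6,-0.73,0,0,1],[0.6,-0.73,0,0,1],[0.6,-0.73,0,0,1],[0.6,-0.73,0,0,1],[0.6,-0.73,0,0,1]]]}}

```text
time_s: 1.77
ee_pos: [455.8, 108.8, 213.7]
ee_rot: [180.0, 0.0, 13.9]
force: [0.4, -0.3, -0.8]
gripper_width: 91.0
gripper_force: 0.0
```

Request:
{"api": "send_rows", "payload": {"steps": [[[0.6,-0.73,0,0,1],[0.6,-0.73,0,0,1],[0.6,-0.73,0,0,1],[0.3,-0.36,0,0,1],[0,0,0,-1,1]]]}}

```text
time_s: 2.18
ee_pos: [514.1, 229.9, 212.8]
ee_rot: [-179.9, -0.0, 21.1]
force: [-0.3, -0.4, 0.6]
gripper_width: 91.1
gripper_force: 0.0
```

Request:
{"api": "send_rows", "payload": {"steps": [[[0,0,0,-1,1],[0,0,0,-1,1],[0,0,0,-1,1],[0,0,0,-1,1],[0,0,0,-1,1]]]}}

```text
time_s: 2.6
ee_pos: [512.4, 226.0, 213.4]
ee_rot: [-180.0, 0.1, 55.5]
force: [-0.6, -0.3, 0.3]
gripper_width: 91.4
gripper_force: 0.0
```

```bash
cat >> h.py <<'E'
def go(x,y,z,yaw,n=1):
    s=env.state();p=s['ee_pos'];a=np.radians(s['ee_rot'][2]);d=np.array([x,y,z])-p
    tx=d[0]*np.cos(a)+d[1]*np.sin(a);ty=d[0]*np.sin(a)-d[1]*np.cos(a)
    dy=(yaw-s['ee_rot'][2]+180)%360-180
    print('t',round(s['time_s'],2),'pos',p.round(1),'rot',s['ee_rot'].round(1),'w',round(s['gripper_width'],1),'gf',round(s['gripper_force'],1),'F',s['force'].round(1))
    print('shift mm',np.round([tx,ty,-d[2]],1),'units/row',np.round(np.array([tx,ty,-d[2]])/40/n,3),'turn units',round(-np.radians(dy)/.12,3))
E
python3 - <<'E'
from h import *
go(527.9,259.5,32,56)
f=grab('wrist','w1');W=cloud(f)
m=(abs(W[...,2]-50)<4)&(np.hypot(W[...,0]-533,W[...,1]-268)<90);P=W[m]
print(cv2.minAreaRect(P[:,:2].astype(np.float32)),np.median(P[:,2]))
E
```

```text
t 2.6 pos [512.4 226.  213.4] rot [-1.80e+02  1.00e-01  5.55e+01] w 91.4 gf 0.0 F [-0.6 -0.3  0.3]
shift mm [ 36.4  -6.2 181.4] units/row [ 0.909 -0.154  4.534] turn units -0.071
((534.1270751953125, 267.4817199707031), (120.110107421875, 60.80031204223633), 55.65092468261719) 50.82287544778626
```

View pics/w1.png

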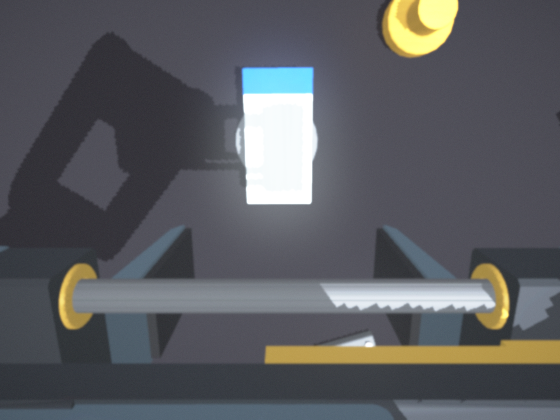

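Wrist view: the blank is at (278,135) with its blue end up, squared with the fingers, and it measures 120 x 61 mm at the expected height. Going in.

Request:
{"api": "send_rows", "payload": {"steps": [[[0.46,-0.07,0,0,1],[0.45,-0.07,0.5,0,1],[0,0,0.9,0,1],[0,0,0.9,0,1],[0,0,0.8,0,1]]]}}

```text
time_s: 3.07
ee_pos: [528.2, 259.1, 87.9]
ee_rot: [-180.0, 0.1, 55.0]
force: [-0.2, -0.0, -0.2]
gripper_width: 91.3
gripper_force: 0.0
```

Request:
{"api": "send_rows", "payload": {"steps": [[[0,0,0.7,0,1],[0,0,0.5,0,1],[0,0,0.23,0,1],[0,0,0,0,1]]]}}

```text
time_s: 3.4
ee_pos: [527.3, 258.4, 30.3]
ee_rot: [-179.9, 0.3, 55.1]
force: [0.2, -0.4, 0.3]
gripper_width: 91.1
gripper_force: 0.0
```

Request:
{"api": "send_rows", "payload": {"steps": [[[0,0,0,0,0.5],[0,0,0,0,0.5],[0,0,0,0,0.5],[0,0,0,0,0.5],[0,0,0,0,0.5]]], "squeeze": 30}}

```text
time_s: 3.82
ee_pos: [529.4, 259.4, 33.8]
ee_rot: [179.9, -0.1, 55.2]
force: [-0.8, 1.0, -0.5]
gripper_width: 60.8
gripper_force: 0.6
```

Request:
{"api": "send_rows", "payload": {"steps": [[[0,0,0,0,0.3],[0,0,0,0,0.3],[0,0,0,0,0.3]]]}}

```text
time_s: 4.07
ee_pos: [529.4, 259.4, 33.8]
ee_rot: [179.9, -0.1, 55.2]
force: [-0.7, -0.2, 5.6]
gripper_width: 59.9
gripper_force: 29.9
```

Request:
{"api": "send_rows", "payload": {"steps": [[[0,0,-0.2,0,0.3],[0,0,-0.5,0,0.3],[0,0,-0.8,0,0.3],[0,0,-0.8,0,0.3],[0,0,-0.5,0,0.3]]]}}

```text
time_s: 4.48
ee_pos: [529.6, 259.5, 147.7]
ee_rot: [179.9, -0.1, 55.2]
force: [0.6, 0.7, -1.3]
gripper_width: 59.8
gripper_force: 29.9
```

```bash
cat >> h.py <<'E'
RO=np.array([445.1,-26.0]);RY=np.radians(74.4)
def rest(x,y):  # rest frame -> world xy
    return RO+y*np.array([np.cos(RY),np.sin(RY)])+x*np.array([np.sin(RY),-np.cos(RY)])
E
python3 - <<'E'
from h import *
go(*rest(0,-8),170,74.4)
f=grab('wrist','w2')
E
```

```text
t 4.48 pos [529.6 259.5 147.7] rot [ 1.799e+02 -1.000e-01  5.520e+01] w 59.8 gf 29.9 F [ 0.6  0.7 -1.3]
shift mm [-290.2   96.4  -22.3] units/row [-7.254  2.409 -0.557] turn units -2.798
```

View pics/w2.png

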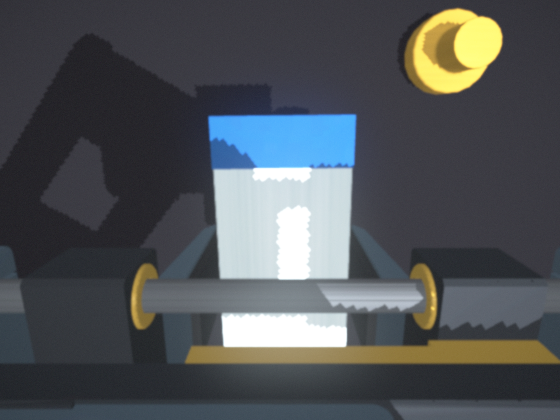

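Wrist view: the blank is held level between the pads, blue band at (282,140). Carrying it over the rest.

Request:
{"api": "send_rows", "payload": {"steps": [[[-0.4,0.13,-0.1,0,0.3],[-0.7,0.23,-0.1,0,0.3],[-0.8,0.27,-0.1,0,0.3],[-0.8,0.27,-0.1,0,0.3],[-0.8,0.27,-0.1,0,0.3]]]}}

```text
time_s: 4.95
ee_pos: [485.0, 115.5, 163.2]
ee_rot: [-179.9, 0.2, 55.2]
force: [0.3, -0.8, -1.9]
gripper_width: 59.7
gripper_force: 29.9
```

Request:
{"api": "send_rows", "payload": {"steps": [[[-0.8,0.27,0,0,0.3],[-0.8,0.27,0,0,0.3],[-0.8,0.27,0,0,0.3],[-0.7,0.23,0,0,0.3],[-0.5,0.16,0,0,0.3]]]}}

```text
time_s: 5.37
ee_pos: [441.5, -30.5, 163.3]
ee_rot: [-179.8, 0.2, 55.1]
force: [0.3, 0.4, -2.0]
gripper_width: 59.7
gripper_force: 29.9
```

Request:
{"api": "send_rows", "payload": {"steps": [[[-0.15,0.04,0,0,0.3],[0,0,0,-0.9,0.3],[0,0,0,-0.95,0.3],[0,0,0,-0.95,0.3],[0,0,0,0,0.3]]]}}

```text
time_s: 5.78
ee_pos: [441.3, -33.7, 163.7]
ee_rot: [-179.9, 0.0, 74.5]
force: [0.8, -0.4, -1.4]
gripper_width: 60.0
gripper_force: 29.9
```

```bash
python3 - <<'E'
from h import *
go(*rest(0,-7.7),119,74.4)
f=grab('wrist');W=cloud(f);I=f['pixels'].astype(int)
# blank as held: points above z 160 region, and height along rest y
T=np.array([[np.sin(RY),-np.cos(RY)],[np.cos(RY),np.sin(RY)]])
L=(W[...,:2]-RO)@T.T
b=(I[...,2]>I[...,0]+60)&(W[...,2]>100);P=np.c_[L[b],W[b][:,2]]
print('blue band rest-frame',P.mean(0).round(1),P.min(0).round(1),P.max(0).round(1))
o=(I[...,0]>I[...,2]+70)&(abs(W[...,2]-33)<14)&(abs(L[...,1]+37)<20);print('lip',o.sum())
np.save('w.npy',W); cv2.imwrite('pics/w3.png',f['pixels'][:,:,::-1])
E
```

```text
t 5.78 pos [441.3 -33.7 163.7] rot [-179.9    0.    74.5] w 60.0 gf 29.9 F [ 0.8 -0.4 -1.4]
shift mm [ 0.7  1.6 44.7] units/row [0.018 0.039 1.118] turn units 0.017
blue band rest-frame [ -2.4  50.9 180.8] [-32.8  39.7 170.6] [ 27.8  61.5 182.9]
lip 1781
```

Request:
{"api": "send_rows", "payload": {"steps": [[[0,0.05,0.4,0,0.3],[0,0,0.6,0,0.3],[0,0,0.5,0,0.3],[0,0,0.3,0,0.3],[0,0,0.1,0,0.3]]]}}

```text
time_s: 6.25
ee_pos: [442.3, -34.0, 86.4]
ee_rot: [-179.7, 0.1, 74.3]
force: [-1.2, 0.2, -3.1]
gripper_width: 59.9
gripper_force: 29.9
```

Request:
{"api": "send_rows", "payload": {"steps": [[[0,0,0.13,0,0.3],[-0.01,0,0.07,0,0.3],[-0.01,0,0.07,0,0.3],[0.01,0,0.07,0,0.3],[0.01,0,0.07,0,0.3]]]}}

```text
time_s: 6.67
ee_pos: [443.9, -34.8, 74.4]
ee_rot: [180.0, 0.1, 74.4]
force: [-6.7, -2.3, 14.7]
gripper_width: 59.9
gripper_force: 30.0
```

```bash
cat > look.py <<'E'
from h import *
import sys
go(*rest(0,-4.0),64,74.4)
T=np.array([[np.sin(RY),-np.cos(RY)],[np.cos(RY),np.sin(RY)]])
for n in ('top','scene'):
    f=grab(n);W=cloud(f);I=f['pixels'].astype(int);L=(W[...,:2]-RO)@T.T
    b=(I[...,2]>I[...,0]+50)&(W[...,2]>60)&(np.hypot(L[...,0],L[...,1])<110);P=np.c_[L[b],W[b][:,2]]
    if len(P)>3:
        s=np.polyfit(P[:,1],P[:,2],1)
        print(n,len(P),'blue',P.mean(0).round(1),P.min(0).round(1),P.max(0).round(1),'slope',np.degrees(np.arctan(s[0])).round(0))
    if n=='scene': cv2.imwrite('pics/%s.png'%sys.argv[1],cv2.resize(I[130:270,230:420].astype(np.uint8)[:,:,::-1],None,fx=4,fy=4))
E
python3 look.py s1
```

```text
t 6.67 pos [443.9 -34.8  74.4] rot [1.80e+02 1.00e-01 7.44e+01] w 59.9 gf 30.0 F [-6.7 -2.3 14.7]
shift mm [ 4.8 -1.2 10.4] units/row [ 0.12  -0.031  0.259] turn units 0.002
scene 199 blue [  5.7  51.9 108.4] [-27.5  38.1 100.1] [ 31.8  61.1 113.4] slope 1.0
```

View pics/s1.png

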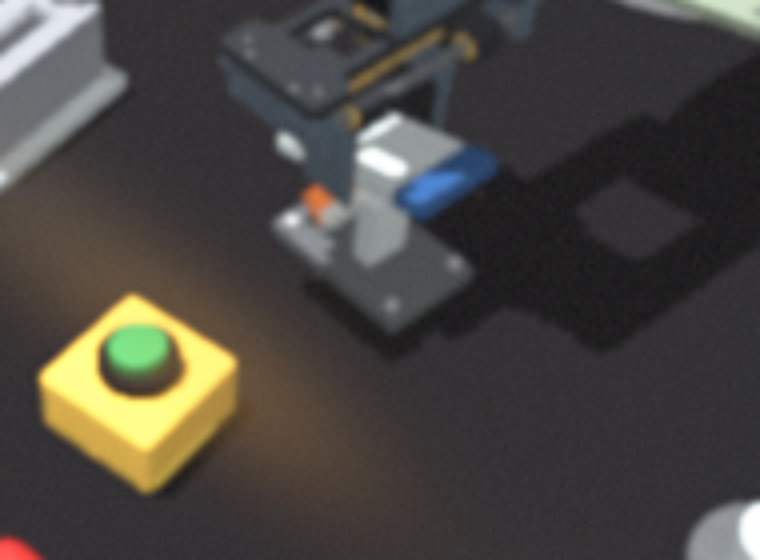

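Scene crop: the blank rests on the deck's top edge, blue end at (450,180) rising about 16 degrees and turning in the grip as planned. Continuing down the arc.

Request:
{"api": "send_rows", "payload": {"steps": [[[0.01,-0.02,0.07,0,0.3],[0.01,0,0.07,0,0.3],[0.02,0,0.05,0,0.3],[0.03,0,0.04,0,0.3],[0.02,0,0.03,0,0.3]]]}}

```text
time_s: 7.18
ee_pos: [444.6, -32.3, 64.3]
ee_rot: [179.9, 0.2, 74.5]
force: [-6.8, -7.8, 15.5]
gripper_width: 59.7
gripper_force: 30.0
```

```bash
python3 look.py s2
```

```text
t 7.18 pos [444.6 -32.3  64.3] rot [179.9   0.2  74.5] w 59.7 gf 30.0 F [-6.8 -7.8 15.5]
shift mm [ 2.2 -1.2  0.3] units/row [ 0.055 -0.031  0.008] turn units 0.013
scene 158 blue [  6.8  47.7 119.9] [-27.9  31.7 109.1] [ 31.4  55.  126. ] slope 6.0
```

Request:
{"api": "send_rows", "payload": {"steps": [[[0.04,-0.02,0.02,0,0.3],[0.02,0,0.03,0,0.3],[0,0,0.03,0,0.3],[0,0,0,0,0.3]]]}}

```text
time_s: 7.62
ee_pos: [445.2, -30.3, 61.4]
ee_rot: [179.8, 0.2, 74.5]
force: [-4.9, -9.1, 16.3]
gripper_width: 60.2
gripper_force: 30.0
```

```bash
python3 look.py s3
```

```text
t 7.62 pos [445.2 -30.3  61.4] rot [179.8   0.2  74.5] w 60.2 gf 30.0 F [-4.9 -9.1 16.3]
shift mm [ 0.1 -1.2 -2.6] units/row [ 0.003 -0.031 -0.064] turn units 0.013
scene 142 blue [  5.8  46.2 123. ] [-27.1  34.2 112.6] [ 31.2  53.1 129.1] slope 4.0
```

View pics/s3.png

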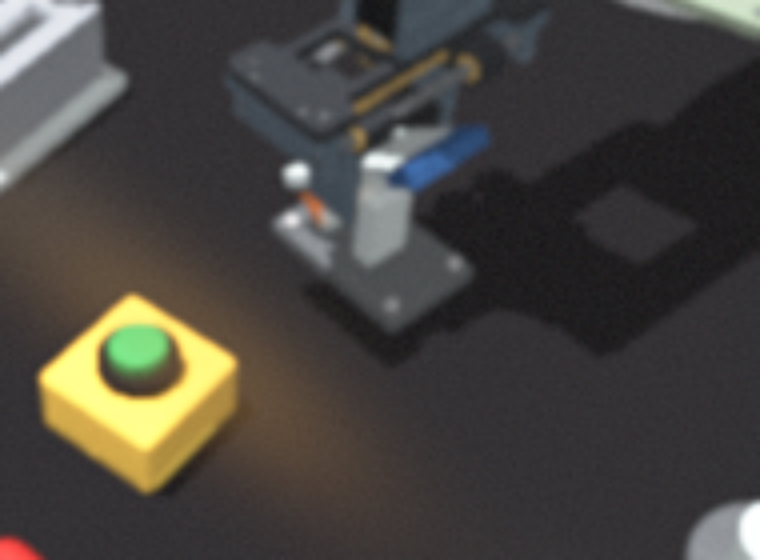

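Scene crop: the blank leans on the deck at roughly 50 degrees, blue end at (440,158), lower end at the orange lip. I'll soften the grip so it settles, then release.

Request:
{"api": "send_rows", "payload": {"steps": [[[0,0,0,0,0.3],[0,0,0,0,0.3],[0,0,0,0,0.3]]], "squeeze": 4}}

```text
time_s: 7.97
ee_pos: [445.8, -28.5, 59.6]
ee_rot: [179.8, -0.0, 74.4]
force: [1.1, -2.0, 1.9]
gripper_width: 60.1
gripper_force: 4.0
```

```bash
python3 look.py s4
```

```text
t 7.97 pos [445.8 -28.5  59.6] rot [179.8  -0.   74.4] w 60.1 gf 4.0 F [ 1.1 -2.   1.9]
shift mm [-1.7 -1.3 -4.4] units/row [-0.044 -0.033 -0.11 ] turn units -0.002
scene 132 blue [  4.7  41.9 125.2] [-36.6   9.8  61.8] [ 31.4  49.  133.1] slope 53.0
```

Request:
{"api": "send_rows", "payload": {"steps": [[[0,0,0,0,0.68],[0,0,0,0,0.72],[0,0,0,0,0.85],[0,0,0,0,1],[0,0,0,0,1]]]}}

```text
time_s: 8.48
ee_pos: [444.0, -28.1, 58.5]
ee_rot: [-180.0, 0.0, 74.4]
force: [-0.4, -0.2, 0.3]
gripper_width: 82.9
gripper_force: 0.0
```

Request:
{"api": "send_rows", "payload": {"steps": [[[0,0,0,0,1],[-0.1,0,-0.3,0,1],[-0.2,0,-0.8,0,1],[-0.2,0,-0.9,0,1],[0,0,-0.9,0,1]]]}}

```text
time_s: 8.9
ee_pos: [437.8, -48.2, 175.6]
ee_rot: [-179.9, 0.0, 74.4]
force: [1.1, -0.1, -0.2]
gripper_width: 91.1
gripper_force: 0.0
```

```bash
python3 look.py s5
```

```text
t 8.9 pos [437.8 -48.2 175.6] rot [-179.9    0.    74.4] w 91.1 gf 0.0 F [ 1.1 -0.1 -0.2]
shift mm [ 19.3   1.  111.6] units/row [0.484 0.025 2.791] turn units -0.004
scene 115 blue [  4.5  38.8 127.3] [-27.6  27.9 115.2] [ 32.2  43.7 132.3] slope 1.0
```

View pics/s5.png

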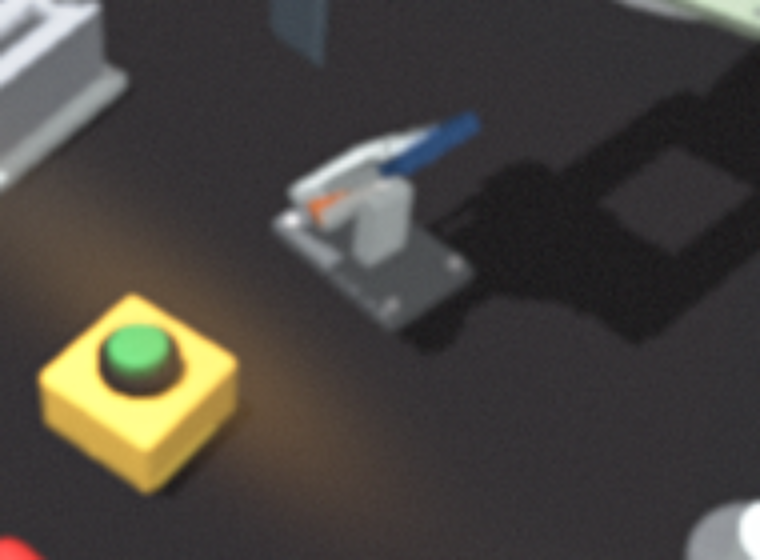

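Scene crop: the released blank lies on the deck with its blue end at (440,145) and its lower end on the lip at (320,205). Next I'll turn the hand 90 degrees to grip by the faces.

Request:
{"api": "send_rows", "payload": {"steps": [[[0,0,-0.5,1,1],[0,0,0,1,1],[0,0,0,1,1],[0,0,0,1,1],[0,0,0,1,1]]]}}

```text
time_s: 9.42
ee_pos: [438.5, -47.3, 193.9]
ee_rot: [-179.9, 0.0, 39.7]
force: [-0.6, -1.1, -0.3]
gripper_width: 91.1
gripper_force: 0.0
```

Request:
{"api": "send_rows", "payload": {"steps": [[[0,0,0,1,1],[0,0,0,1,1],[0,0,0,1,1],[0,0,0,1,1],[0,0,0,1,1]]]}}

```text
time_s: 9.83
ee_pos: [438.4, -47.3, 193.8]
ee_rot: [-180.0, 0.1, 5.3]
force: [0.1, 0.5, -0.3]
gripper_width: 91.6
gripper_force: 0.0
```

Request:
{"api": "send_rows", "payload": {"steps": [[[0,0,0,1,1],[0,0,0,1,1],[0,0,0,1,1],[0,0,0,0.1,1],[0,0,0,0,1]]]}}

```text
time_s: 10.25
ee_pos: [438.6, -47.4, 194.0]
ee_rot: [180.0, 0.1, -15.5]
force: [-0.4, 0.0, 0.8]
gripper_width: 90.9
gripper_force: 0.0
```

```bash
python3 - <<'E'
from h import *
go(*rest(0,8),105,-15.6)
T=np.array([[np.sin(RY),-np.cos(RY)],[np.cos(RY),np.sin(RY)]])
for n in ('wrist','top'):
    f=grab(n);W=cloud(f);I=f['pixels'].astype(int);L=(W[...,:2]-RO)@T.T
    X=np.dstack([L,W[...,2]])
    m=(abs(L[...,0])<45)&(abs(L[...,1])<60)&(W[...,2]>45)&(W[...,2]<142);P=X[m];print(n,len(P))
    if len(P)<20: continue
    b=m&(I[...,2]>I[...,0]+50)
    if b.sum(): print(' blue',X[b].mean(0).round(1),X[b].min(0).round(1),X[b].max(0).round(1))
    c=np.median(P,0);q=P
    for _ in range(5):
        c=q.mean(0);N=np.linalg.svd(q-c,full_matrices=False)[2][2];q=P[abs((P-c)@N)<2.5]
    N*=np.sign(N[2]);print(' normal',N.round(3),'tilt',np.degrees(np.arccos(N[2])).round(1),'n',len(q),'ctr',c.round(1),'min',q.min(0).round(1),'max',q.max(0).round(1))
    u=np.array([0,.5736,.8192]); print(' off face (10 exp.)',((c-[0,-30,30])@[0,-.8192,.5736]).round(1),'upslope max',np.percentile((q-[0,-30,30])@u,[1,99]).round(1))
    cv2.imwrite('pics/%s6.png'%n,f['pixels'][:,:,::-1])
E
```

```text
t 10.25 pos [438.6 -47.4 194. ] rot [ 1.80e+02  1.00e-01 -1.55e+01] w 90.9 gf 0.0 F [-0.4  0.   0.8]
shift mm [  0.6 -30.4  89. ] units/row [ 0.015 -0.759  2.226] turn units 0.013
wrist 9363
 blue [  3.   31.3 124.5] [-29.9  20.9 110. ] [ 31.3  44.  132.9]
 normal [-0.005 -0.728  0.685] tilt 46.7 n 8708 ctr [ 1.9  2.3 95.3] min [-29.9 -45.7  45. ] max [ 31.3  38.3 132.9]
 off face (10 exp.) 11.0 upslope max [  5.6 121. ]
top 0
```

View pics/wrist6.png

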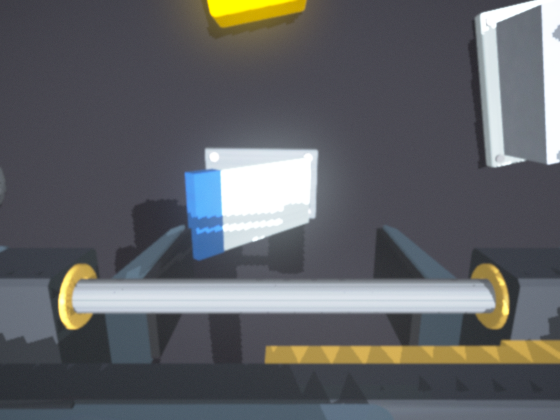

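```bash
python3 - <<'E'
from h import *
T=np.array([[np.sin(RY),-np.cos(RY)],[np.cos(RY),np.sin(RY)]])
f=grab('wrist');W=cloud(f);L=(W[...,:2]-RO)@T.T;Z=W[...,2]
for x in (-25,0,25):
    m=(abs(L[...,0]-x)<4)
    print(x,[(y,np.nanmedian(Z[m&(abs(L[...,1]-y)<1.5)]).round(1)) for y in range(-56,44,6)])
E
```

```text
-25 [(-56, np.float64(6.5)), (-50, np.float64(12.4)), (-44, np.float64(46.0)), (-38, np.float64(52.7)), (-32, np.float64(58.3)), (-26, np.float64(65.0)), (-20, np.float64(71.3)), (-14, np.float64(77.7)), (-8, np.float64(84.0)), (-2, np.float64(90.5)), (4, np.float64(96.7)), (10, np.float64(103.2)), (16, np.float64(109.2)), (22, np.float64(116.3)), (28, np.float64(122.6)), (34, np.float64(129.1)), (40, np.float64(127.7))]
0 [(-56, np.float64(6.0)), (-50, np.float64(12.9)), (-44, np.float64(45.9)), (-38, np.float64(52.4)), (-32, np.float64(59.1)), (-26, np.float64(65.4)), (-20, np.float64(71.6)), (-14, np.float64(77.8)), (-8, np.float64(85.0)), (-2, np.float64(90.9)), (4, np.float64(96.7)), (10, np.float64(103.2)), (16, np.float64(109.5)), (22, np.float64(210.9)), (28, np.float64(259.0)), (34, np.float64(128.9)), (40, np.float64(127.5))]
25 [(-56, np.float64(311.0)), (-50, np.float64(311.1)), (-44, np.float64(310.8)), (-38, np.float64(310.7)), (-32, np.float64(310.8)), (-26, np.float64(310.8)), (-20, np.float64(311.3)), (-14, np.float64(312.5)), (-8, np.float64(312.6)), (-2, np.float64(312.5)), (4, np.float64(312.5)), (10, np.float64(312.3)), (16, np.float64(312.3)), (22, np.float64(312.2)), (28, np.float64(297.4)), (34, np.float64(297.1)), (40, np.float64(127.5))]
```

Wrist view: the blank is on the rest but lies 8 degrees too flat (46.7 instead of 55). Its lower end has caught about 10 mm out on the lip. I'll push it home with shut fingers, hand turned back so the body clears the blue end.

Request:
{"api": "send_rows", "payload": {"steps": [[[0,0.5,0,0,0],[0,0.6,0,0,0],[0,0.46,0,0,0],[0,0,0,-1,0],[0,0,0,-1,0]]]}}

```text
time_s: 10.82
ee_pos: [421.8, -108.5, 194.7]
ee_rot: [180.0, 0.0, -1.6]
force: [0.3, 0.7, 0.4]
gripper_width: 60.7
gripper_force: 0.0
```

Request:
{"api": "send_rows", "payload": {"steps": [[[0,0,0,-1,0],[0,0,0,-1,0],[0,0,0,-1,0],[0,0,0,-1,0],[0,0,0,-1,0]]]}}

```text
time_s: 11.23
ee_pos: [422.1, -107.6, 194.7]
ee_rot: [180.0, 0.0, 32.9]
force: [1.1, 0.1, 0.2]
gripper_width: 27.1
gripper_force: 0.0
```

Request:
{"api": "send_rows", "payload": {"steps": [[[0,0,0,-1,0],[0,0,0,-1,0],[0,0,0,-1,0],[0,0,0,-1,0],[0,0,0,-1,0]]]}}

```text
time_s: 11.65
ee_pos: [422.1, -107.6, 194.7]
ee_rot: [180.0, 0.0, 67.3]
force: [0.4, -0.5, -0.1]
gripper_width: 0.8
gripper_force: 0.0
```

Request:
{"api": "send_rows", "payload": {"steps": [[[0,0,0,-1,0],[0,0,0.8,-0.1,0],[0,0,0.9,0,0],[0,0,0.9,0,0],[0,0,0.5,0,0]]]}}

```text
time_s: 12.07
ee_pos: [420.0, -107.0, 67.8]
ee_rot: [-179.7, 0.0, 74.5]
force: [-0.3, -0.6, 0.0]
gripper_width: 0.7
gripper_force: 0.0
```

```bash
python3 - <<'E'
from h import *
go(*rest(0,-61),48,74.4)
E
```

```text
t 12.07 pos [ 420.  -107.    67.8] rot [-179.7    0.    74.5] w 0.7 gf 0.0 F [-0.3 -0.6  0. ]
shift mm [23.8  2.4 19.8] units/row [0.595 0.06  0.495] turn units 0.015
```

Request:
{"api": "send_rows", "payload": {"steps": [[[0,0.05,0.35,0,0],[0.2,0,0.12,0,0],[0.3,0,0,0,0],[0.1,0,0,0,0],[0.07,0,0,0,0]]]}}

```text
time_s: 12.48
ee_pos: [432.1, -81.7, 52.5]
ee_rot: [179.9, -0.0, 74.5]
force: [0.2, -0.1, 1.1]
gripper_width: 0.7
gripper_force: 0.0
```

Request:
{"api": "send_rows", "payload": {"steps": [[[0.06,0,0,0,0],[0.06,0,0,0,0],[0.06,0,0,0,0]]]}}

```text
time_s: 12.73
ee_pos: [433.4, -75.6, 52.4]
ee_rot: [179.9, 0.0, 74.4]
force: [0.1, -0.7, 0.9]
gripper_width: 1.1
gripper_force: 0.5
```

```bash
python3 - <<'E'
from h import *
go(*rest(0,-47),48,74.4)
E
```

```text
t 12.73 pos [433.4 -75.6  52.4] rot [179.9   0.   74.4] w 1.1 gf 0.5 F [ 0.1 -0.7  0.9]
shift mm [ 3.9 -2.1  4.4] units/row [ 0.097 -0.052  0.11 ] turn units 0.005
```

Request:
{"api": "send_rows", "payload": {"steps": [[[0.06,0,0,0,0],[0.06,0,0,0,0],[0.05,0,0,0,0]]]}}

```text
time_s: 12.98
ee_pos: [435.1, -68.8, 52.0]
ee_rot: [180.0, 0.0, 74.4]
force: [-0.8, -1.3, 1.2]
gripper_width: 0.6
gripper_force: 1.2
```

Request:
{"api": "send_rows", "payload": {"steps": [[[0.05,0,0,0,0],[0.03,0,0,0,0],[0,0,0,0,0]]]}}

```text
time_s: 13.23
ee_pos: [435.3, -68.1, 51.9]
ee_rot: [-180.0, 0.3, 74.6]
force: [-2.7, -11.7, 0.7]
gripper_width: -0.1
gripper_force: 5.4
```

```bash
python3 look.py s7
```

```text
t 13.23 pos [435.3 -68.1  51.9] rot [-180.     0.3   74.6] w -0.1 gf 5.4 F [ -2.7 -11.7   0.7]
shift mm [ 39.2  -1.7 -12.1] units/row [ 0.98  -0.043 -0.302] turn units 0.033
top 5 blue [1.000e-01 3.860e+01 1.297e+02] [ -5.1  37.7 126.6] [  5.1  39.4 131.9] slope -21.0
scene 117 blue [  6.4  33.5 130.7] [-27.9  12.4  89.9] [ 32.   38.7 136.6] slope 38.0
```

Force rose to 12 N at the expected flush position, so it's home. I'll back off, turn and verify.

Request:
{"api": "send_rows", "payload": {"steps": [[[-0.2,0,0,0,0],[-0.5,0,0,0,0],[-0.5,0,-0.3,0,0],[0,0,-0.9,0,0.5],[0,0,-0.9,0,1]]]}}

```text
time_s: 13.75
ee_pos: [421.4, -112.2, 135.8]
ee_rot: [-179.7, -0.0, 74.3]
force: [2.4, -1.0, 0.4]
gripper_width: 10.9
gripper_force: 0.0
```

Request:
{"api": "send_rows", "payload": {"steps": [[[0,0,-0.9,1,1],[0,0,-0.6,1,1],[0,0,0,1,1],[0,0,0,1,1],[0,0,0,1,1]]]}}

```text
time_s: 14.17
ee_pos: [423.2, -111.8, 196.6]
ee_rot: [180.0, -0.1, 39.7]
force: [-0.4, 0.2, 0.2]
gripper_width: 44.3
gripper_force: 0.0
```

Request:
{"api": "send_rows", "payload": {"steps": [[[0,0,0,1,1],[0,0,0,1,1],[0,0,0,1,1],[0,0,0,1,1],[0,0,0,1,1]]]}}

```text
time_s: 14.58
ee_pos: [422.9, -111.7, 195.8]
ee_rot: [-179.9, -0.0, 5.3]
force: [0.5, -0.6, -0.5]
gripper_width: 77.6
gripper_force: 0.0
```

Request:
{"api": "send_rows", "payload": {"steps": [[[0,0,0,1,1],[0,0,0,1,1],[0,0,0,1,1],[0,-0.6,0,0.1,1],[0,-0.6,0,0,1]]]}}

```text
time_s: 15.0
ee_pos: [435.6, -65.5, 195.9]
ee_rot: [-180.0, 0.0, -15.9]
force: [0.5, 0.1, 0.3]
gripper_width: 91.3
gripper_force: 0.0
```

```bash
cat > prof.py <<'E'
from h import *
T=np.array([[np.sin(RY),-np.cos(RY)],[np.cos(RY),np.sin(RY)]])
f=grab('wrist');W=cloud(f);L=(W[...,:2]-RO)@T.T;Z=W[...,2];I=f['pixels'].astype(int)
m=(abs(L[...,0]+20)<5)
p=[(y,np.nanmedian(Z[m&(abs(L[...,1]-y)<1.5)&(Z<150)]).round(1)) for y in range(-46,44,6)];print([(a,float(b)) for a,b in p])
q=np.array([a for a in p if a[1]>48 and a[0]<28]);print('slope',np.degrees(np.arctan(np.polyfit(*q.T,1)[0])))
b=(I[...,2]>I[...,0]+50)&(Z<142)&(Z>90)&(abs(L[...,1])<60)
print('blue',b.sum(),np.r_[L[b].min(0),Z[b].min()].round(1),np.r_[L[b].max(0),Z[b].max()].round(1))
E
python3 prof.py; python3 -c "
from h import *
go(*rest(0,9),100,-15.6)"
```

```text
[(-46, 12.8), (-40, 36.8), (-34, 42.7), (-28, 51.9), (-22, 60.0), (-16, 68.3), (-10, 77.4), (-4, 85.6), (2, 94.4), (8, 102.8), (14, 111.4), (20, 119.9), (26, nan), (32, nan), (38, nan)]
slope 54.89851665525814
blue 2218 [-29.3  17.2 114.6] [ 31.6  39.3 137. ]
t 15.05 pos [436.6 -61.9 195.9] rot [-179.7    0.   -15.7] w 91.7 gf 0.0 F [0.6 1.4 0.1]
shift mm [ -1.6 -45.8  95.9] units/row [-0.039 -1.146  2.398] turn units -0.013
  return np.nanmean(a, axis, out=out, keepdims=keepdims)
```

Slope is now 54.9 degrees with the lower end at the lip, released and home. Next: straddle the blue end with the fingers and tip the blank upright, closing as it comes up.

Request:
{"api": "send_rows", "payload": {"steps": [[[-0.02,-0.7,0,0,1],[0,-0.65,0,0,1],[0,0,0.6,0,1],[0,0,0.8,0,1],[0,0,0.6,0,1]]]}}

```text
time_s: 15.47
ee_pos: [449.0, -12.8, 114.6]
ee_rot: [-180.0, 0.0, -15.6]
force: [0.4, 0.0, -0.3]
gripper_width: 91.1
gripper_force: 0.0
```

Request:
{"api": "send_rows", "payload": {"steps": [[[0,0,0.3,0,0.75],[0,0,0,0,0.6],[0,0,0,0,0.5],[0,0,0,0,0.48],[0,0,0,0,0.48]]], "squeeze": 10}}

```text
time_s: 15.88
ee_pos: [450.5, -13.6, 105.1]
ee_rot: [-180.0, -0.2, -15.7]
force: [-0.1, -0.5, 0.2]
gripper_width: 60.8
gripper_force: 0.0
```

Request:
{"api": "send_rows", "payload": {"steps": [[[0,0,0,0,0.48],[0,0,0,0,0.48]]]}}

```text
time_s: 16.05
ee_pos: [450.2, -13.4, 104.8]
ee_rot: [-179.9, -0.1, -15.7]
force: [0.1, 1.0, 1.2]
gripper_width: 47.3
gripper_force: 0.8
```

```bash
python3 - <<'E'
from h import *
go(*rest(0.5,2),104,-15.6)
E
```

```text
t 16.05 pos [450.2 -13.4 104.8] rot [-1.799e+02 -1.000e-01 -1.570e+01] w 47.3 gf 0.8 F [0.1 1.  1.2]
shift mm [-1.  11.5  0.8] units/row [-0.024  0.287  0.021] turn units -0.011
```

Request:
{"api": "send_rows", "payload": {"steps": [[[0,0.07,0,0,0.46],[0,0.07,0,0,0.44],[0,0.08,0,0,0.42],[0,0.08,0,0,0.41],[0,0.08,0,0,0.39]]]}}

```text
time_s: 16.47
ee_pos: [445.1, -28.6, 103.9]
ee_rot: [180.0, 0.0, -15.7]
force: [0.2, 1.0, 0.9]
gripper_width: 36.1
gripper_force: 0.3
```

Request:
{"api": "send_rows", "payload": {"steps": [[[0,0.08,0,0,0.37],[0,0.08,0,0,0.35],[0,0.08,0,0,0.33],[0,0.08,0,0,0.31],[0,0.08,0,0,0.29]]]}}

```text
time_s: 16.88
ee_pos: [440.9, -43.9, 103.9]
ee_rot: [180.0, 0.0, -15.7]
force: [1.1, -1.0, 0.6]
gripper_width: 27.1
gripper_force: 0.2
```

```bash
cat > l2.py <<'E'
from h import *
go(*rest(0.5,-33),104,-15.6)
T=np.array([[np.sin(RY),-np.cos(RY)],[np.cos(RY),np.sin(RY)]])
f=grab('scene');W=cloud(f);I=f['pixels'].astype(int);L=(W[...,:2]-RO)@T.T
b=(I[...,2]>I[...,0]+50)&(W[...,2]>60)&(np.hypot(L[...,0],L[...,1])<110);P=np.c_[L[b],W[b][:,2]]
if len(P): print('blue',len(P),P.mean(0).round(1),np.percentile(P,5,axis=0).round(1),np.percentile(P,95,axis=0).round(1))
cv2.imwrite('pics/up.png',cv2.resize(I[130:270,230:420].astype(np.uint8)[:,:,::-1],None,fx=4,fy=4))
E
python3 l2.py
```

```text
t 16.88 pos [440.9 -43.9 103.9] rot [180.    0.  -15.7] w 27.1 gf 0.2 F [ 1.1 -1.   0.6]
shift mm [-0.3 14.6 -0.1] units/row [-0.006  0.365 -0.003] turn units -0.008
blue 71 [ 24.2 -11.3 146.9] [ 13.4 -17.6 133.5] [ 31.   -5.3 154.5]
```

Request:
{"api": "send_rows", "payload": {"steps": [[[0,0.08,0,0,0.26],[0,0.08,0,0,0.23],[0,0.07,0,0,0.2],[0,0.06,0,0,0.17],[0,0.05,0,0,0.14]]]}}

```text
time_s: 17.35
ee_pos: [437.3, -56.9, 103.9]
ee_rot: [180.0, -0.0, -15.7]
force: [0.3, 0.5, 0.4]
gripper_width: 13.5
gripper_force: 0.0
```

Request:
{"api": "send_rows", "payload": {"steps": [[[0,0,0,0,0.05],[0,0,0,0,0.02],[0,0,0,0,0]]]}}

```text
time_s: 17.6
ee_pos: [437.3, -56.8, 103.9]
ee_rot: [180.0, 0.0, -15.6]
force: [0.0, -0.8, 0.1]
gripper_width: 9.7
gripper_force: 10.0
```

Request:
{"api": "send_rows", "payload": {"steps": [[[0,0,0,0,0],[0,0,0,0,0]]], "squeeze": 40}}

```text
time_s: 17.77
ee_pos: [437.3, -56.8, 103.9]
ee_rot: [180.0, 0.0, -15.6]
force: [-0.2, -2.3, -0.6]
gripper_width: 10.1
gripper_force: 40.0
```

```bash
python3 l2.py
```

```text
t 17.77 pos [437.3 -56.8 103.9] rot [180.    0.  -15.6] w 10.1 gf 40.0 F [-0.2 -2.3 -0.6]
shift mm [-0.3  1.3 -0.1] units/row [-0.006  0.031 -0.003] turn units -0.004
blue 59 [ 26.3 -30.2 148.8] [ 17.1 -35.6 138.3] [ 31.5 -26.1 156.7]
```

View pics/up.png

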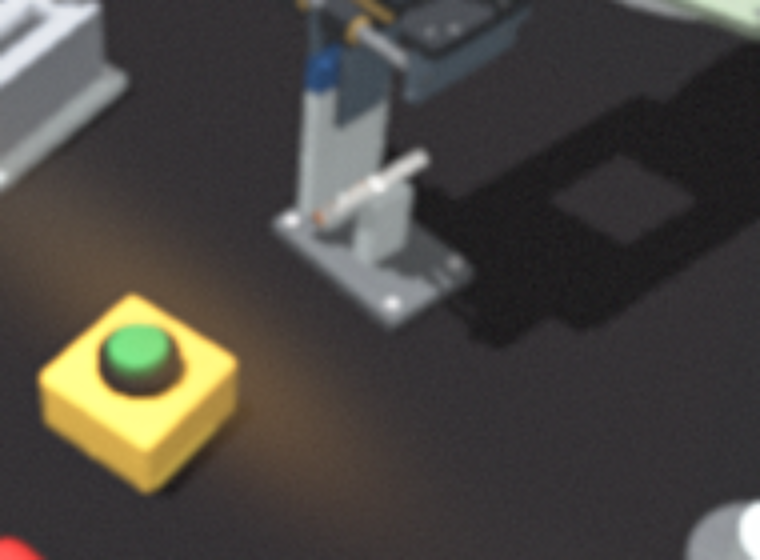

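Scene crop: the blank stands upright in the fingers, blue end up at (320,70), gripped at 10 mm with 40 N. Lifting and carrying to the nest.

Request:
{"api": "send_rows", "payload": {"steps": [[[0,0,-0.15,0,0],[0,0,-0.4,0,0],[0,0,-0.7,0,0],[0,0,-0.8,0,0],[0,0,-0.7,0,0]]]}}

```text
time_s: 18.23
ee_pos: [437.2, -56.3, 215.6]
ee_rot: [-180.0, 0.0, -15.7]
force: [0.0, -0.2, -2.1]
gripper_width: 9.9
gripper_force: 40.0
```

Request:
{"api": "send_rows", "payload": {"steps": [[[0,0,-0.5,0,0],[0,0,-0.2,-0.6,0],[0,0,0,-0.7,0],[0,0,0,-0.53,0],[0,0,0,0,0]]]}}

```text
time_s: 18.65
ee_pos: [437.2, -56.3, 242.3]
ee_rot: [-180.0, -0.0, -3.0]
force: [-0.4, -0.2, -2.4]
gripper_width: 9.6
gripper_force: 40.0
```

```bash
python3 - <<'E'
from h import *
go(469.2,-290.4,240,-3)
E
```

```text
t 18.65 pos [437.2 -56.3 242.3] rot [-180.   -0.   -3.] w 9.6 gf 40.0 F [-0.4 -0.2 -2.4]
shift mm [ 44.3 232.1   2.3] units/row [1.107 5.802 0.057] turn units -0.002
```

Request:
{"api": "send_rows", "payload": {"steps": [[[0.06,0.3,0,0,0],[0.11,0.6,0,0,0],[0.15,0.8,0,0,0],[0.15,0.8,0,0,0],[0.15,0.8,0,0,0]]]}}

```text
time_s: 19.07
ee_pos: [454.9, -190.7, 241.9]
ee_rot: [-180.0, 0.0, -3.1]
force: [0.3, 0.2, -2.5]
gripper_width: 9.9
gripper_force: 40.0
```

Request:
{"api": "send_rows", "payload": {"steps": [[[0.15,0.8,0,0,0],[0.15,0.8,0,0,0],[0.12,0.6,0,0,0],[0.06,0.3,0,0,0],[0,0,0,0,0]]]}}

```text
time_s: 19.48
ee_pos: [469.0, -292.7, 241.2]
ee_rot: [-180.0, 0.0, -3.3]
force: [0.5, 0.4, -1.4]
gripper_width: 9.8
gripper_force: 40.0
```

```bash
cat > l3.py <<'E'
from h import *
go(469.2,-290.4,240,-3)
NO=np.array([469.2,-290.4]);a=np.radians(-3);T=np.array([[np.cos(a),np.sin(a)],[-np.sin(a),np.cos(a)]])
p=env.state()['ee_pos']
for n in ('scene','top','wrist'):
    f=grab(n);W=cloud(f);I=f['pixels'].astype(int);L=(W[...,:2]-NO)@T.T;X=np.dstack([L,W[...,2]])
    z0=p[2]-68
    m=(abs(L[...,0])<45)&(abs(L[...,1])<25)&(W[...,2]>z0-8)&(W[...,2]<p[2]-6)
    if m.sum()>10: print(n,'plate low part',m.sum(),np.percentile(X[m],[2,50,98],axis=0).round(1).tolist())
    for nm,lo,hi in(('posts',120,142),('top',66,78)):
        q=(abs(L[...,0])<70)&(abs(L[...,1])<45)&(W[...,2]>lo)&(W[...,2]<hi)
        if nm=='posts':
            for s in(-1,1):
                k=q&(s*L[...,0]>35)
                if k.sum()>5: print(n,'post',s,k.sum(),np.percentile(X[k],[2,98],axis=0).round(1).tolist())
        elif q.sum()>30: print(n,'blocktop',q.sum(),cv2.minAreaRect(X[q][:,:2].astype(np.float32)))
    cv2.imwrite('pics/n_%s.png'%n,f['pixels'][:,:,::-1])
E
python3 l3.py
```

```text
t 19.48 pos [ 469.  -292.7  241.2] rot [-180.     0.    -3.3] w 9.8 gf 40.0 F [ 0.5  0.4 -1.4]
shift mm [ 0.  -2.3  1.2] units/row [ 0.001 -0.057  0.031] turn units -0.042
scene plate low part 478 [[-29.1, -5.0, 174.4], [4.2, 2.4, 205.1], [29.7, 4.5, 233.5]]
scene post -1 25 [[-50.4, -3.6, 120.7], [-41.6, 4.1, 139.2]]
scene post 1 29 [[41.2, -4.5, 121.6], [50.0, 4.5, 137.8]]
scene blocktop 606 ((-0.5984077453613281, -0.8653240203857422), (60.15669631958008, 122.09654235839844), 89.74579620361328)
top blocktop 71 ((0.8057479858398438, -0.6284847259521484), (55.7181510925293, 118.5801010131836), 89.84413146972656)
wrist plate low part 358 [[28.2, -4.5, 174.5], [28.9, 0.2, 210.6], [29.2, 5.0, 234.1]]
wrist post 1 150 [[41.1, -6.2, 124.4], [50.2, 2.9, 138.6]]
wrist blocktop 4568 ((6.98455810546875, -1.684762954711914), (104.86922454833984, 56.15114974975586), 0.057099319994449615)
```

Request:
{"api": "send_rows", "payload": {"steps": [[[0,0,0.3,0,0],[0,0,0.3,0,0],[0,0,0,0,0],[0,0,0,0,0]]]}}

```text
time_s: 19.97
ee_pos: [468.6, -289.2, 217.8]
ee_rot: [-179.9, 0.1, -3.0]
force: [-0.4, 0.5, -2.0]
gripper_width: 10.1
gripper_force: 40.0
```

```bash
python3 l3.py; python3 -c "
from h import *
go(469.2,-290.4,145,-3)"
```

```text
t 19.97 pos [ 468.6 -289.2  217.8] rot [-1.799e+02  1.000e-01 -3.000e+00] w 10.1 gf 40.0 F [-0.4  0.5 -2. ]
shift mm [  0.7   1.2 -22.2] units/row [ 0.018  0.03  -0.554] turn units -0.001
scene plate low part 455 [[-29.7, -1.9, 150.9], [3.2, 5.9, 181.5], [28.8, 8.4, 210.0]]
scene post -1 25 [[-50.1, -3.7, 121.2], [-40.7, 4.4, 138.2]]
scene post 1 30 [[42.8, -4.1, 120.6], [50.5, 4.3, 138.8]]
scene blocktop 609 ((-0.7427291870117188, -0.42203330993652344), (122.2032699584961, 59.951168060302734), 0.054690614342689514)
top blocktop 70 ((0.6923751831054688, -0.38079833984375), (119.06810760498047, 55.12411117553711), 0.23540017008781433)
wrist plate low part 354 [[28.9, -4.7, 152.5], [29.7, 0.3, 187.7], [30.0, 4.8, 211.1]]
wrist post 1 177 [[41.3, -6.0, 122.4], [50.2, 3.1, 138.8]]
wrist blocktop 4885 ((10.471992492675781, -1.7000885009765625), (97.94112396240234, 56.05073928833008), 0.04868403449654579)
t 20.12 pos [ 469.4 -290.3  219. ] rot [ 1.8e+02 -1.0e-01 -3.0e+00] w 9.9 gf 40.0 F [-0.1  0.1 -2.4]
shift mm [-0.2  0.1 74. ] units/row [-0.004  0.003  1.849] turn units -0.005
```

View pics/n_wrist.png

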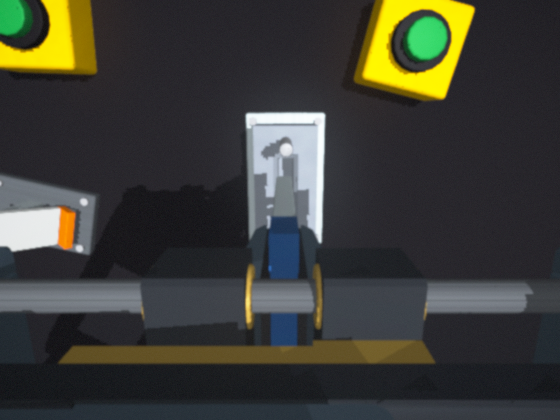

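Wrist view: the plate is end-on at (285,240), in line with the slot and post at (287,150). Both cameras put it about 1 mm to the +y side, so I'll trim that and lower.

Request:
{"api": "send_rows", "payload": {"steps": [[[0.01,0.03,0.4,0,0],[0,0,0.6,0,0],[0,0,0.5,0,0],[0,0,0.3,0,0],[0,0,0,0,0]]]}}

```text
time_s: 20.53
ee_pos: [467.9, -290.8, 143.8]
ee_rot: [-179.9, 0.2, -3.1]
force: [-0.3, 0.5, -2.3]
gripper_width: 9.7
gripper_force: 40.0
```

Request:
{"api": "send_rows", "payload": {"steps": [[[0,0,0.1,0,0],[0,0,0.1,0,0],[0,0,0.1,0,0],[0,0,0.1,0,0]]]}}

```text
time_s: 20.87
ee_pos: [469.7, -292.2, 130.6]
ee_rot: [179.9, -0.1, -3.1]
force: [0.2, 0.6, -2.4]
gripper_width: 9.6
gripper_force: 40.0
```

```bash
python3 -c "
from h import *
go(469.2,-291.6,100,-3)"
```

```text
t 20.87 pos [ 469.7 -292.2  130.6] rot [ 1.799e+02 -1.000e-01 -3.100e+00] w 9.6 gf 40.0 F [ 0.2  0.6 -2.4]
shift mm [-0.6 -0.6 30.6] units/row [-0.015 -0.015  0.764] turn units -0.011
```

Entering freely with no side force. Lowering on, slowly near the bottom.

Request:
{"api": "send_rows", "payload": {"steps": [[[0,0,0.1,0,0],[0,0,0.1,0,0],[0,0,0.1,0,0],[0,0,0.1,0,0],[0,0,0.1,0,0]]]}}

```text
time_s: 21.28
ee_pos: [469.2, -291.9, 109.6]
ee_rot: [180.0, 0.0, -3.1]
force: [-0.2, -0.4, -2.0]
gripper_width: 9.8
gripper_force: 40.0
```

Request:
{"api": "send_rows", "payload": {"steps": [[[0,0,0.08,0,0],[0,0,0.05,0,0],[0,0,0.05,0,0],[0,0,0,0,0]]]}}

```text
time_s: 21.62
ee_pos: [469.1, -291.8, 102.3]
ee_rot: [-180.0, 0.0, -3.1]
force: [-0.6, -0.6, -2.4]
gripper_width: 10.1
gripper_force: 40.0
```

```bash
python3 -c "
from h import *
go(469.2,-291.6,100,-3)"
```

```text
t 21.62 pos [ 469.1 -291.8  102.3] rot [-180.     0.    -3.1] w 10.1 gf 40.0 F [-0.6 -0.6 -2.4]
shift mm [ 0.1 -0.2  2.3] units/row [ 0.003 -0.004  0.058] turn units -0.011
```

Request:
{"api": "send_rows", "payload": {"steps": [[[0,0,0.03,0,0],[0,0,0.03,0,0],[0,0,0.03,0,0]]]}}

```text
time_s: 21.87
ee_pos: [469.4, -292.1, 101.4]
ee_rot: [180.0, -0.1, -3.1]
force: [-5.7, 2.6, 18.9]
gripper_width: 9.8
gripper_force: 40.0
```

Request:
{"api": "send_rows", "payload": {"steps": [[[0,0,0.03,0,0],[0,0,0.03,0,0],[0,0,0,0,0]]]}}

```text
time_s: 22.12
ee_pos: [469.4, -292.0, 101.3]
ee_rot: [179.9, -0.1, -3.1]
force: [-7.3, 4.3, 24.3]
gripper_width: 9.9
gripper_force: 40.0
```

Request:
{"api": "send_rows", "payload": {"steps": [[[0,0,-0.05,0,0],[0,0,-0.03,0,0],[0,0,0,0,0.15],[0,0,0,0,0.3],[0,0,0,0,0.4]]], "squeeze": 5}}

```text
time_s: 22.53
ee_pos: [469.3, -291.9, 99.7]
ee_rot: [180.0, 0.0, -3.1]
force: [0.6, -0.0, 0.4]
gripper_width: 24.1
gripper_force: 0.0
```

Request:
{"api": "send_rows", "payload": {"steps": [[[0,0,0,0,0.6],[0,0,0,0,0.6],[0,0,0,0,0.6],[0,0,-0.3,0,0.6],[0,0,-0.7,0,0.6]]]}}

```text
time_s: 22.95
ee_pos: [467.0, -290.4, 136.9]
ee_rot: [-179.8, 0.4, -3.1]
force: [0.1, 0.3, 0.3]
gripper_width: 54.1
gripper_force: 0.0
```

Request:
{"api": "send_rows", "payload": {"steps": [[[0,0,-0.8,0,0.6],[0,0,-0.8,0,0.6],[0,0,-0.6,0,0.3],[0,0,0,0,0]]]}}

```text
time_s: 23.28
ee_pos: [471.8, -293.5, 233.6]
ee_rot: [179.7, -0.6, -3.1]
force: [1.1, 0.1, 0.5]
gripper_width: 44.3
gripper_force: 0.0
```

```bash
python3 - <<'E'
from h import *
go(630.8,-71.8,150,-3)
NO=np.array([469.2,-290.4]);a=np.radians(-3);T=np.array([[np.cos(a),np.sin(a)],[-np.sin(a),np.cos(a)]])
for n in ('scene','top','wrist'):
    f=grab(n);W=cloud(f);I=f['pixels'].astype(int);L=(W[...,:2]-NO)@T.T;X=np.dstack([L,W[...,2]])
    b=(I[...,2]>I[...,0]+50)&(abs(L[...,0])<45)&(abs(L[...,1])<30)&(W[...,2]>100)&(W[...,2]<175)
    if b.sum()>5: print(n,b.sum(),np.percentile(X[b],[2,50,98],axis=0).round(1).tolist())
E
```

```text
t 23.28 pos [ 471.8 -293.5  233.6] rot [179.7  -0.6  -3.1] w 44.3 gf 0.0 F [1.1 0.1 0.5]
shift mm [ 146.9 -229.9   83.6] units/row [ 3.673 -5.748  2.091] turn units -0.01
scene 163 [[-24.3, -6.6, 134.6], [7.0, 2.5, 148.3], [30.2, 5.3, 154.7]]
wrist 1237 [[-28.3, -7.2, 147.2], [3.7, -2.4, 153.2], [30.1, 2.7, 154.5]]
```

The blank stands home: its top reads 153.2 mm, where the posts also read 1.7 mm high. Now the button.

Request:
{"api": "send_rows", "payload": {"steps": [[[0.3,-0.45,0,0,0],[0.5,-0.8,0,0,0],[0.5,-0.8,0,0,0],[0.5,-0.8,0,0,0],[0.5,-0.8,0,0,0]]]}}

```text
time_s: 23.85
ee_pos: [568.6, -149.4, 225.7]
ee_rot: [-180.0, 0.2, -3.1]
force: [0.2, -0.8, 0.4]
gripper_width: 1.0
gripper_force: 0.0
```

Request:
{"api": "send_rows", "payload": {"steps": [[[0.5,-0.8,0,0,0],[0.5,-0.8,0,0,0],[0.37,-0.5,0.3,0,0],[0,0,0.8,0,0],[0,0,0.8,0,0]]]}}

```text
time_s: 24.27
ee_pos: [628.8, -68.2, 149.7]
ee_rot: [180.0, 0.0, -2.9]
force: [0.1, -0.1, -0.6]
gripper_width: 0.6
gripper_force: 0.0
```

Request:
{"api": "send_rows", "payload": {"steps": [[[0,0,0.5,0,0],[0,0,0,0,0]]]}}

```text
time_s: 24.43
ee_pos: [623.5, -69.1, 124.5]
ee_rot: [-179.9, 0.8, -3.0]
force: [-0.6, 1.0, -0.6]
gripper_width: 0.7
gripper_force: 0.0
```

```bash
python3 - <<'E'
from h import *
go(630.8,-71.8,70,-3)
f=grab('wrist');W=cloud(f);I=f['pixels'].astype(int)
m=(I[...,1]>I[...,0]+30)&(I[...,1]>I[...,2]+20)&(np.hypot(W[...,0]-631,W[...,1]+72)<45)&(W[...,2]>40)&(W[...,2]<90)
print(m.sum(),np.percentile(W[m],[3,50,97],axis=0).round(1).tolist())
E
```

```text
t 24.43 pos [623.5 -69.1 124.5] rot [-179.9    0.8   -3. ] w 0.7 gf 0.0 F [-0.6  1.  -0.6]
shift mm [ 7.4  2.3 54.5] units/row [0.186 0.057 1.363] turn units -0.005
1711 [[619.7, -87.1, 64.5], [631.8, -73.1, 67.6], [644.3, -58.6, 68.8]]
```

Request:
{"api": "send_rows", "payload": {"steps": [[[0.08,0.05,0.6,0,0],[0,0,0.4,0,0],[0,0,0,0,0],[0,0,0,0,0],[0,0,0,0,0]]]}}

```text
time_s: 24.9
ee_pos: [632.3, -72.5, 93.7]
ee_rot: [180.0, -0.2, -3.1]
force: [0.2, 0.7, -0.2]
gripper_width: 0.2
gripper_force: 0.0
```

```bash
python3 -c "
from h import *
go(631.3,-72.5,67,-3)"
```

```text
t 24.9 pos [632.3 -72.5  93.7] rot [180.   -0.2  -3.1] w 0.2 gf 0.0 F [ 0.2  0.7 -0.2]
shift mm [-1.   0.  26.7] units/row [-0.025  0.001  0.668] turn units -0.012
```

Request:
{"api": "send_rows", "payload": {"steps": [[[-0.02,0,0.3,0,0],[0,0,0.25,0,0],[0,0,0.08,0,0],[0,0,0.06,0,0],[0,0,0.06,0,0]]]}}

```text
time_s: 25.32
ee_pos: [630.2, -72.2, 62.6]
ee_rot: [180.0, 0.0, -3.1]
force: [-2.4, -1.2, 3.4]
gripper_width: 0.3
gripper_force: 2.1
```

Request:
{"api": "send_rows", "payload": {"steps": [[[0,0,0.05,0,0],[0,0,0.05,0,0],[0,0,0,0,0]]]}}

```text
time_s: 25.57
ee_pos: [630.3, -72.2, 61.2]
ee_rot: [180.0, -0.0, -3.1]
force: [-6.8, 0.8, 16.9]
gripper_width: 0.6
gripper_force: 8.3
```

Bottomed out at 17 N (5 N needed). Releasing and retreating.

Request:
{"api": "send_rows", "payload": {"steps": [[[0,0,0,0,0],[0,0,-0.2,0,0],[0,0,-0.5,0,0],[0,0,-0.8,0,0],[0,0,-0.9,0,0]]]}}

```text
time_s: 25.98
ee_pos: [629.6, -72.1, 153.6]
ee_rot: [-180.0, 0.2, -3.1]
force: [0.6, 0.2, -0.6]
gripper_width: 0.4
gripper_force: 0.0
```

Request:
{"api": "send_rows", "payload": {"steps": [[[0,0,-0.8,0,0],[0,0,-0.4,0,0],[0,0,0,0,0],[0,0,0,0,0],[0,0,0,0,0]]]}}

```text
time_s: 26.4
ee_pos: [629.7, -72.1, 200.5]
ee_rot: [-180.0, 0.1, -3.1]
force: [-0.2, -0.5, -0.5]
gripper_width: 0.6
gripper_force: 0.0
```

```bash
python3 - <<'E'
from h import *
go(631,-72,200,-3)
f=grab('scene','end');W=cloud(f);I=f['pixels'].astype(int)
m=(I[...,2]>I[...,0]+50)&(np.hypot(W[...,0]-469,W[...,1]+290)<45)&(W[...,2]>100)
print('blue',m.sum(),np.percentile(W[m],[2,50,98],axis=0).round(1).tolist())
m=(I[...,1]>I[...,0]+30)&(I[...,1]>I[...,2]+20)&(np.hypot(W[...,0]-631,W[...,1]+72)<30)
print('btn',m.sum(),np.percentile(W[m],[50,97],axis=0).round(1).tolist())
E
```

```text
t 26.4 pos [629.7 -72.1 200.5] rot [-1.8e+02  1.0e-01 -3.1e+00] w 0.6 gf 0.0 F [-0.2 -0.5 -0.5]
shift mm [ 1.3 -0.2  0.5] units/row [ 0.032 -0.005  0.013] turn units -0.01Traceback (most recent call last):
  File "<stdin>", line 5, in <module>
    return _quantile_unchecked(
        a, q, axis, out, overwrite_input, method, keepdims, weights)
    return _ureduce(a,
                    func=_quantile_ureduce_func,
    ...<5 lines>...
                    overwrite_input=overwrite_input,
                    method=method)
    r = func(a, **kwargs)
    result = _quantile(arr,
                       quantiles=q,
    ...<2 lines>...
                       out=out,
                       weights=wgt)
    slices_having_nans = np.isnan(arr[-1, ...])
                                  ~~~^^^^^^^^^
IndexError: index -1 is out of bounds for axis 0 with size 0
```

View pics/end.png

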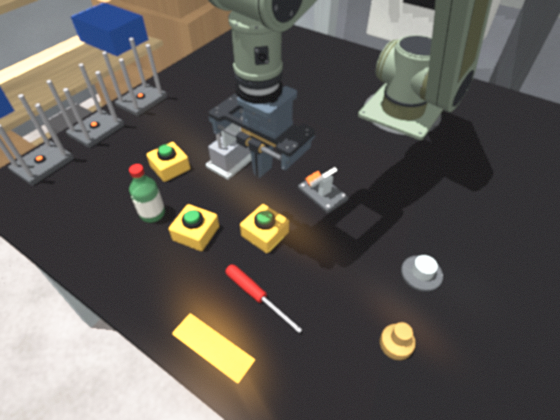

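The arm is hiding the blank at (225,150) in this view. The bottle, gauge and driver haven't moved, and the hand has not been near the nest since I checked the blank. Handing in.

```bash
python3 -c "
from workcell import env
print(env.job_done())"
```

```text
the job is handed in; nothing more can be done
None
```

The job is handed in at about 26 s of the 64 s: the blank was laid home on the rest and released (it first caught on the lip, so I pushed it flush), then stood blue end up in the nest and let go, and the nearest start button was pressed down with 17 N and released. The bottle, gauge and driver stayed put, and I last checked the blank's seating before the button press because the arm hid it in the final picture.

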